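# Brace the sauna jar in the brush holder and unscrew its tight cap

### The job

The cap of the square stoneware jar is on too tight to open on the open shelf, where the jar would just spin. Stand the jar, cap still on, fully down in the empty square well of the wooden brush holder so that it cannot turn, then unscrew the cap anticlockwise until its thread lets go and lift it off. Finish while still holding the cap still and level, centred just above the jar's mouth with a couple of centimetres of air between them, the jar left seated in the well; do not tip the jar, and leave the other things on the shelf where they are.

Things in the scene. Friction and masses are not known exactly. Their poses are not given: they have to be found in the camera images.
- jar: White stoneware jar, 0.36 to 0.59 kg, loose. Square body 58 x 58 mm, 66 mm tall, flat shoulder on top; round neck 38 mm across with three short lug threads, rim 90 mm above the underside. The closed jar may be carried by its cap; until the thread lets go, lifting the cap lifts the jar. Origin: centre of the underside; z up, x and y square to the side faces.
- jar_mouth (a point): Centre of the jar's rim, 90 mm above its underside; axes as the jar's. A sprung rubber seal ring on the rim pushes the closed cap up with about 14 N, so it is tight (some 0.1 to 0.4 N m to turn); the seal's top is 3 mm above the rim with the cap on, 7 mm with it off.
- cap: Round ribbed aluminium screw cap, 56 mm diameter, 30 mm tall, 0.06 kg. Origin: centre of the skirt's lower edge; closed, that is 69 mm above the jar's underside (3 mm above the shoulder, 21 mm below the rim). z up; x along the raised pointer bar on its top. x in line with the jar's x = tight stop; it starts 0.05 to 0.2 rad anticlockwise (seen from above) of that.
- holder: Spruce brush holder block screwed to the shelf, 100 mm (x) x 230 mm (y) x 45 mm tall. Origin: centre of the underside. Its square well is centred at y = +60 mm, sides parallel to the block's: 63 x 63 mm, chamfered 4 mm, 35 mm deep. A brush stands fixed in the other end at y = -75 mm, 34 x 50 mm across, up to 140 mm above the shelf.
- well (a point): Centre of the floor of the square well, 10 mm above the shelf; axes as the holder's.
- crock: Bystander: lidded terracotta crock with a hinged wire handle, 124 mm diameter, 127 mm tall. Origin: centre of the underside.
- ladle: Bystander: steel ladle lying on the shelf, bowl 88 mm across and 32 mm high at the origin (centre of the bowl's underside), handle 280 mm long along its -x.
- bucket_lid: Bystander: round red plastic bucket lid lying flat, 250 mm diameter, 22 mm high. Origin: centre of the underside.
- dispenser: Bystander: white plastic push dispenser, 72 mm diameter, 179 mm tall. Origin: centre of the underside.
- cap_top (a point): Centre of the cap's flat top, 30 mm above its origin; axes as the cap's. Turning the cap anticlockwise raises it 1 to 2 mm; the thread lets go about 0.95 rad from the tight stop, the cap pops up another 1 to 2 mm and then lifts straight off between there and about 1.75 rad, where it meets a stop.
Not all that is in view belongs to the job. Of the things shaped like the jar, the white one is meant.

How it is judged:
By the outcome, as a careful person would: the job done as asked, in the order asked, and still so for the second after the job is handed in, while the arm keeps its last pose, push and grip.
It also fails if it takes over 40 s, if anything falls off the work surface, if the arm or the gripper's body presses on something with over 40 N, if the wrist force passes 120 N, or if a joint passes its speed limit or range.

### The arm

A 7-joint arm with a two-finger parallel gripper is mounted at the origin on the work surface. World frame = base frame: x ahead of the robot, y to its left, z up, the work surface at z = 0. Lengths are in m, angles in rad, forces in N, time in s.
With the tool pointing down it reaches from about 0.4 to 0.925 m from the base axis. Payload 4.1 kg.
Tool frame: the origin (TCP) lies between the finger pads; the fingertips stand 8 mm ahead of it and the grasp point (between the pads) lies 11 mm behind it; z points along the fingers, y is the line along which they close (so a half turn about z gives the same grasp; the last joint's range is limited). The gripper opens to 85 mm and grips with 20 to 120 N. Pads are 22 mm wide; open, the fingers measure 114 mm over their backs; the gripper's body (76 mm by 85 mm) begins 54 mm behind the grasp point. The pads swing forward as they close: fully open they stand 13 mm farther back than shut.
Start: joints at [1.069, 0.398, 0.045, 1.537, -0.019, 1.207, -0.051], TCP at [0.255, -0.598, 0.239] pointing down, gripper open.
Joint ranges: [-2.82, 2.82], [-0.49, 2.23], [-1.37, 1.46], [0, 2.46], [-1.36, 4.5], [0.23, 2], [-2.94, 2.94]. Speed limits (rad/s): [2.57, 2.57, 3.14, 3.14, 3.14, 3.14, 3.14].

### API

Orientations are given as a unit quaternion [x, y, z, w].
In Python, from bench import ctrl, optics, workorder gives the robot as it stands.
- The arm moves only by the tool arm_command, never from a script. Its argument "steps" is a list of rows, each a list of 3 entries, a list of its own where there are three numbers: the shift along the tool's x, y, z in m, then the turn, a rotation vector about the tool's x, y, z in degrees, then the gripper command: -1 is shut, 1 is fully open, values between are in proportion. A call has exactly 8 rows; each row is the pose to reach, as a shift and turn from the pose commanded when the call began, along the tool's axes at that moment; what a row does not reach only later rows make up. A row lasts 1/12 s, in which the tool goes at most 41.7 mm and 7.16 degrees, less where a joint would pass 70% of its speed; a pose out of reach is approached as far as the arm can. A call with a gripper value outside its range is refused whole. The fingers move at their own pace and stop on an object; the grip force is fixed at half the most. Time passes only in rows, so rows that repeat a pose let the fingers close, or fill a call up. It gives the time, the measured TCP pose, the force, the opening and the grip force at its end, in the units of the state.
- ctrl.read_state(): the state, without advancing time (a new reading comes with each control period).
- optics.snapshot(name): name is "side" or "top"; returns a dict with "image" (420x560x3 uint8, blue, green, red), "depth" (420x560 float32, m along the optical axis (not along the pixel's ray), 0 where there is no reading), "vfov" (degrees; the focal length in pixels is half the picture's height over the tangent of half this angle, whatever the lens; pixels are square), "cx", "cy" (the principal point, pixels), "k1" (the pictures are not rectified: a ray, as slopes to the right and down, at radius r is drawn at 1 + k1 r^2 times it, then the intrinsics apply), "R" (3x3) and "t" (3): a world point X has camera coordinates R X + t. Camera axes: x right, y down, z forward; pixel columns grow to the right and rows downward; lengths in m; the calibration is good to about 2 mm. A picture is of the moment at which its call begins.
- workorder.finish_job(): hands the job in; it is judged then, once.
The state is a dict: "t": time; "qpos": joint angles; "dq": joint speeds; "effort": joint torques, N m; "tool_pos": TCP position; "ee_rot": TCP orientation; "force": force on the tool from outside, world axes, zero at the start; "ft_torque": the same for the moment, N m; "width": finger opening in m; "gripper_force": force on a finger pad.
Only numpy, scipy, OpenCV 4.12 (cv2) and the standard library are available. Lean on these libraries where they do the work, as an engineer would, in place of code of your own. Each camera call takes 0.05 s, during which the arm holds its last target. There are 200 camera calls.

## Working session

There is one attempt and no reset: what is moved stays moved. The work goes in short steps, Python scripts to look and compute and a tool call to move; the robot and the scene stay as the last step left them, time stands still between calls to the robot, and variables do not carry over. Pictures are saved under pics/ and viewed, at most 10 in all, crops included, and the job is handed in when it is done.

Besides the shell and the picture viewer there is one more tool, called after "Emit:" by a JSON object that holds its "op" and its "data", one argument or row to a line. arm_command: Moves the arm, as the interface text tells. Its arguments: {"type":"object","properties":{"steps":{"type":"array","items":{"type":"array"}}},"required":["steps"]}

```bash
mkdir -p pics; ls; cat > h.py <<'E'
import numpy as np, cv2
from bench import ctrl, optics, workorder
def snap(n):
    s=optics.snapshot(n); s['f']=210/np.tan(np.radians(s['vfov']/2)); s['R']=np.array(s['R']); s['t']=np.array(s['t']); return s
def K(s): return np.array([[s['f'],0,s['cx']],[0,s['f'],s['cy']],[0,0,1.]])
def rays(s,uv):
    uv=np.asarray(uv,float).reshape(-1,1,2)
    p=cv2.undistortPoints(uv,K(s),np.array([s['k1'],0,0,0.]))[:,0]
    return np.c_[p,np.ones(len(p))]
def plane(s,uv,z):
    d=rays(s,uv)@s['R']; c=-s['R'].T@s['t']
    return c+d*((z-c[2])/d[:,2])[:,None]
def cloud(s):
    v,u=np.mgrid[:420,:560]; r=rays(s,np.c_[u.ravel(),v.ravel()])
    P=(r*s['depth'].reshape(-1,1)-s['t'])@s['R']; P[s['depth'].ravel()==0]=np.nan
    return P.reshape(420,560,3)
def proj(s,X):
    return cv2.projectPoints(np.asarray(X,float).reshape(-1,1,3),cv2.Rodrigues(s['R'])[0],s['t'],K(s),np.array([s['k1'],0,0,0.]))[0][:,0]
E
python3 - <<'E'
from h import *
for n in('top','side'):
    s=snap(n); cv2.imwrite(f'pics/{n}0.png',s['image']); print(n,s['k1'],s['f'],-s['R'].T@s['t'],s['R'][2])
    np.savez(f'{n}0.npz',**s)
print(ctrl.read_state())
E
```

```text
pics
top -0.002988342945114083 382.03718273050276 [0.39633426 0.02172754 1.02787846] [ 0.19568293  0.03534509 -0.98003006]
side -0.051790237724809084 418.99819191163374 [0.03867195 0.87710449 0.86463815] [ 0.44096009 -0.65925412 -0.60904696]
{'t': 0.1, 'qpos': array([ 1.06897439,  0.39908822,  0.04504204,  1.53771884, -0.01866801,
        1.2068794 , -0.05071622]), 'dq': array([-1.46489174e-03, -2.78738099e-04,  3.15608687e-05, -2.66398859e-03,
        9.40423212e-04, -3.27460427e-04,  7.16305673e-04]), 'effort': array([ 3.95494557e-03, -4.76257432e+01,  1.37067698e+00, -2.54949796e+01,
        1.20192737e-02,  5.08606463e-03,  1.18243472e-05]), 'tool_pos': array([ 0.25461569, -0.59747988,  0.23840236]), 'ee_rot': array([ 9.79774682e-01,  2.00102156e-01, -2.39179378e-04, -8.01680974e-04]), 'force': array([ 0.72437632, -0.44172357,  0.04636194]), 'ft_torque': array([-0.02020948,  0.00942333, -0.00755948]), 'gripper_force': 0.0, 'width': 0.08538443465404714}
```

View pics/top0.png

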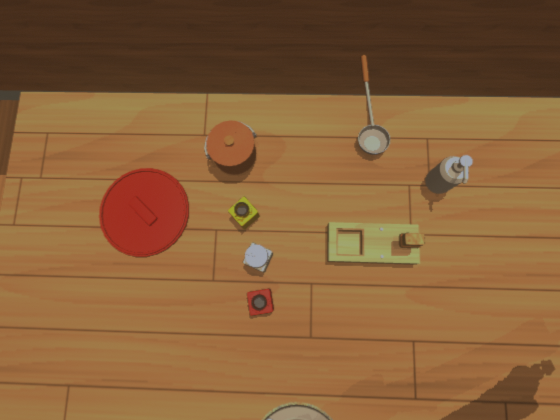

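View pics/side0.png

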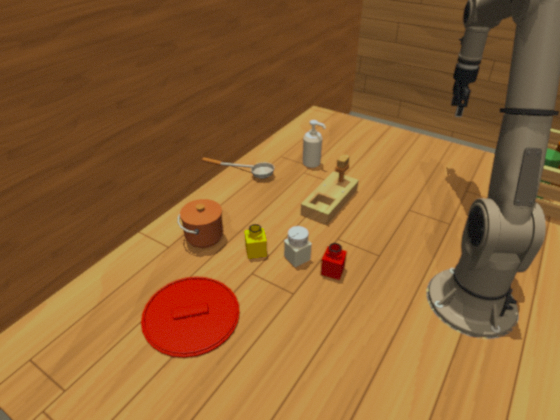

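Top view: the jar-shaped things are yellow (243,211), white with aluminium cap (258,257) and red (260,302). The white one at (258,257) fits the description. The well is at (349,243) and the brush at (412,240). In the side view the white jar is at (298,247) and the holder at (330,197).

```bash
python3 - <<'E'
from h import *
t=dict(np.load('top0.npz')); s=dict(np.load('side0.npz'))
for x,n in((t,'top'),(s,'side')):
    P=cloud(x); I=x['image']; hsv=cv2.cvtColor(I,cv2.COLOR_BGR2HSV)
    win=(slice(235,280),slice(235,280)) if n=='top' else (slice(220,272),slice(278,318))
    sub=P[win].reshape(-1,3); hs=hsv[win].reshape(-1,3)
    cap=sub[(sub[:,2]>.092)&(sub[:,2]<.115)]
    print(n,'cap',len(cap),np.nanmedian(cap,0),np.nanmin(cap,0),np.nanmax(cap,0))
    sh=sub[(sub[:,2]>.058)&(sub[:,2]<.073)]
    print(' shoulder',len(sh),np.nanmedian(sh[:,2]))
    m=(P[...,2]>.03)&(P[...,2]<.055)&(P[...,0]>.3)&(P[...,1]<.1)&(hsv[...,1]>60)
    w=np.zeros_like(m); w[(slice(215,270),slice(320,425)) if n=='top' else (slice(165,230),slice(295,365))]=1
    q=P[m&w]; print(' holder',len(q),np.median(q,0))
    b=np.unique(np.round(q[:,2],3),return_counts=True); print(b[0][b[1].argmax()])
    # top face min area rect
    tf=q[(q[:,2]>.040)&(q[:,2]<.05)]
    print(' rect',cv2.minAreaRect(tf[:,:2].astype(np.float32)))
a=t['image'][215:315,225:285]; b=t['image'][212:275,320:425]; c=s['image'][215:275,270:325]
r=lambda i,k,h=600: cv2.resize(i,None,fx=k,fy=k,interpolation=cv2.INTER_CUBIC)
can=np.zeros((600,800,3),np.uint8)
A=r(t['image'][235:281,235:281],8); can[:368,:368]=A
B=r(c,6.5); can[:B.shape[0],370:370+B.shape[1]]=B
C=r(t['image'][218:268,322:427],4); can[392:592,:420]=C
cv2.imwrite('pics/crop1.png',can)
E
```

```text
top cap 415 [0.46792985 0.1102528  0.10021052] [0.44114218 0.08317499 0.09255082] [0.49443211 0.13676021 0.10539769]
 shoulder 111 0.06567460573630254
 holder 2716 [ 0.50993469 -0.19190645  0.04531404]
0.045
 rect ((0.5145365595817566, -0.1845337152481079), (0.23069602251052856, 0.1003228947520256), 89.77565002441406)
side cap 244 [0.4640936  0.11335075 0.09862117] [0.4371345  0.0830877  0.09206779] [0.49223815 0.14024662 0.10439976]
 shoulder 138 0.06402695499174282
 holder 1177 [ 0.5062798  -0.17656112  0.04374188]
0.044
 rect ((0.5115519762039185, -0.18399301171302795), (0.10466036200523376, 0.23573535680770874), 0.2818537950515747)
```

View pics/crop1.png

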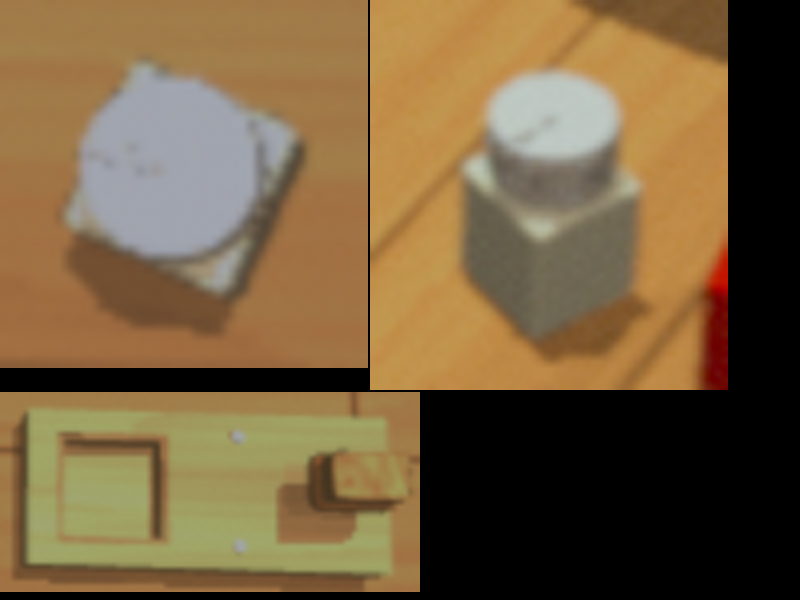

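The crop shows the white square jar with its ribbed aluminium cap (centre at top-image pixel ~(256,256)), with the pointer bar going left. The well is empty, and heights and sizes match (cap top 0.099, block 0.23 x 0.10). Next I measure the jar's yaw and the cap and well centres.

```bash
cat >> h.py <<'E'
def quadyaw(p):
    p=np.asarray(p)[:,:2]; d=np.roll(p,-1,0)-p
    a=np.degrees(np.arctan2(d[:,1],d[:,0])); z=np.mean(np.hypot(*d.T)*np.exp(4j*np.radians(a)))
    return p.mean(0),np.degrees(np.angle(z))/4,np.hypot(*d.T)
E
python3 - <<'E'
from h import *
t=dict(np.load('top0.npz')); s=dict(np.load('side0.npz'))
c=lambda p,k,o:(np.array(p,float)+.5)/k-.5+np.array(o)
sh=c([(143,62),(300,145),(235,297),(70,220)],8,(235,235))
print('jar top',quadyaw(plane(t,sh,.066)))
# side shoulder corners: left, front, right visible
q=plane(s,c([(463-370,165),(540-370,240),(640-370,185)],6.5,(270,215)),.066); print('jar side corners',q.round(4).tolist())
d=np.diff(q,axis=0); print(np.degrees(np.arctan2(d[:,1],d[:,0])),np.linalg.norm(d,axis=1),(q[0]+q[2])[:2]/2)
for n,x,b in(('t',t,c([(155,170),(85,153)],8,(235,235))),('s',s,c([(555-370,120),(510-370,137)],6.5,(270,215)))):
    q=plane(x,b,.100); e=q[1]-q[0]; print('bar',n,q[:,:2],np.degrees(np.arctan2(e[1],e[0])))
w=c([(60,435-392),(165,436-392),(165,540-392),(60,540-392)],4,(322,218))
print('well',quadyaw(plane(t,w,.043)))
# side faces of jar from side depth
for n,x,win in(('s',s,(225,272,280,318)),('t',t,(235,280,235,280))):
    P=cloud(x)[win[0]:win[1],win[2]:win[3]].reshape(-1,3); k=(P[:,2]>.015)&(P[:,2]<.075)
    r=cv2.minAreaRect(P[k][:,:2].astype(np.float32)); print('hull',n,r)
E
```

```text
jar top (array([0.46749128, 0.10798174]), np.float64(-23.40644917061797), array([0.05638924, 0.05129368, 0.05726077, 0.05438697]))
jar side corners [[0.501, 0.1279, 0.066], [0.4488, 0.1499, 0.066], [0.4302, 0.0972, 0.066]]
[ 157.10687017 -109.46930438] [0.05667722 0.05591764] [0.46558685 0.11255156]
bar t [[0.46790163 0.11474277]
 [0.47250555 0.13626326]] 77.92462103133161
bar s [[0.46366767 0.11453643]
 [0.47404407 0.13418226]] 62.15819216918364
well (array([ 0.51523866, -0.12518039]), np.float64(0.31015868966589266), array([0.06766894, 0.06714043, 0.06679062, 0.0679029 ]))
hull s ((0.465455025434494, 0.11227069050073624), (0.058480776846408844, 0.060651298612356186), 67.81358337402344)
hull t ((0.46861177682876587, 0.11074019968509674), (0.0580902099609375, 0.057875581085681915), 67.96635437011719)
```

Emit:
{"op": "arm_command", "data": {
  "steps": [
    [[0.0256,-0.0308,0],[0,0,0],1],
    [[0.0512,-0.0616,0],[0,0,0],1],
    [[0.0768,-0.0924,0],[0,0,0],1],
    [[0.1024,-0.1232,0],[0,0,0],1],
    [[0.128,-0.154,0],[0,0,0],1],
    [[0.1536,-0.1848,0],[0,0,0],1],
    [[0.1792,-0.2156,0],[0,0,0],1],
    [[0.2048,-0.2464,0],[0,0,0],1]
  ]
}}

```text
t: 0.77
tool_pos: [0.3465, -0.2889, 0.2391]
ee_rot: [0.98, 0.2, -0.0, -0.0]
force: [0.8, 0.2, -1.0]
width: 0.0852
gripper_force: 0.0
```

Emit:
{"op": "arm_command", "data": {
  "steps": [
    [[0.0256,-0.0308,0],[0,0,0],1],
    [[0.0512,-0.0616,0],[0,0,0],1],
    [[0.0768,-0.0924,0],[0,0,0],1],
    [[0.1024,-0.1232,0],[0,0,0],1],
    [[0.128,-0.154,0],[0,0,0],1],
    [[0.1536,-0.1848,0],[0,0,0],1],
    [[0.1792,-0.2156,0],[0,0,0],1],
    [[0.2048,-0.2464,0],[0,0,0],1]
  ]
}}

```text
t: 1.43
tool_pos: [0.4383, 0.0177, 0.2392]
ee_rot: [0.98, 0.2, 0.0, 0.0]
force: [1.2, -0.4, 0.1]
width: 0.0855
gripper_force: 0.0
```

Emit:
{"op": "arm_command", "data": {
  "steps": [
    [[0.02,-0.024,0],[0,0,0],1],
    [[0.04,-0.048,0],[0,0,0],1],
    [[0.055,-0.066,0.01],[0,0,0],1],
    [[0.0637,-0.0762,0.03],[0,0,0],1],
    [[0.0637,-0.0762,0.05],[0,0,0],1],
    [[0.0637,-0.0762,0.06],[0,0,0],1],
    [[0.0637,-0.0762,0.06],[0,0,0],1],
    [[0.0637,-0.0762,0.06],[0,0,0],1]
  ]
}}

```text
t: 2.1
tool_pos: [0.4668, 0.1103, 0.179]
ee_rot: [0.98, 0.2, -0.001, 0.0]
force: [-0.2, -0.3, 0.8]
width: 0.0854
gripper_force: 0.0
```

```bash
python3 - <<'E'
from h import *
s=ctrl.read_state(); print(s['t'],s['tool_pos'],s['ee_rot'],s['qpos'],s['force'],s['width'])
a=snap('side'); i=a['image'][130:290,230:390]; cv2.imwrite('pics/s1.png',cv2.resize(i,None,fx=3.7,fy=3.7,interpolation=3))
print(proj(a,[s['tool_pos'],[.467,.1115,.1]]))
E
```

```text
2.1 [0.4668048  0.11027577 0.1789966 ] [ 9.79880049e-01  1.99586032e-01 -7.00546539e-04  1.22584399e-04] [ 0.2170034   0.18922367 -0.59920156  1.98892     0.12633288  1.00089268
 -1.61133599] [-0.21528124 -0.30235035  0.81173317] 0.085443795080487
[[298.74744556 209.31415162]
 [297.56195331 231.99745706]]
```

View pics/s1.png

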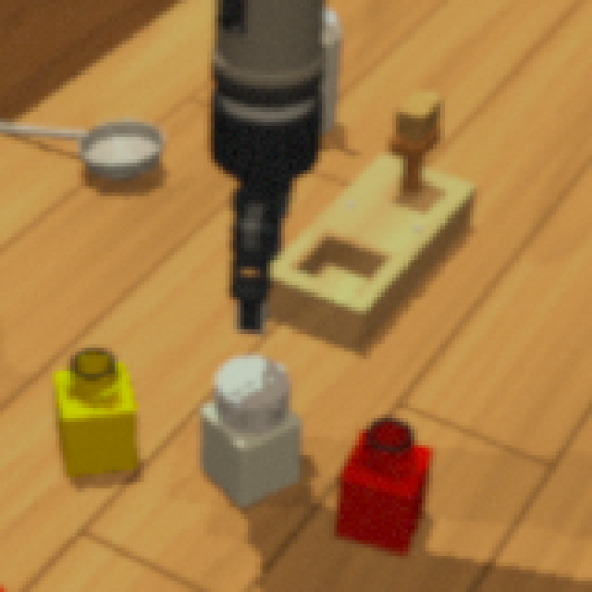

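The open gripper hangs straight above the white cap (fingers at crop (250,310), cap at (250,390)), clear of the yellow and red jars. I descend and close.

Emit:
{"op": "arm_command", "data": {
  "steps": [
    [[0,-0.001,0.02],[0,0,0],1],
    [[0,-0.001,0.045],[0,0,0],1],
    [[0,-0.001,0.07],[0,0,0],1],
    [[0,-0.001,0.085],[0,0,0],1],
    [[0,-0.001,0.095],[0,0,0],1],
    [[0,-0.001,0.101],[0,0,0],1],
    [[0,-0.001,0.101],[0,0,0],1],
    [[0,-0.001,0.101],[0,0,0],1]
  ]
}}

```text
t: 2.82
tool_pos: [0.4677, 0.112, 0.0792]
ee_rot: [0.98, 0.2, 0.001, 0.0]
force: [-0.0, -0.2, 0.4]
width: 0.0852
gripper_force: 0.0
```

Emit:
{"op": "arm_command", "data": {
  "steps": [
    [[0,0,0],[0,0,0],-1],
    [[0,0,0],[0,0,0],-1],
    [[0,0,0],[0,0,0],-1],
    [[0,0,0],[0,0,0],-1],
    [[0,0,0],[0,0,0],-1],
    [[0,0,0],[0,0,0],-1],
    [[0,0,0],[0,0,0],-1],
    [[0,0,0],[0,0,0],-1]
  ]
}}

```text
t: 3.48
tool_pos: [0.4681, 0.1113, 0.0794]
ee_rot: [0.98, 0.2, 0.001, 0.001]
force: [0.3, -3.1, 6.0]
width: 0.054
gripper_force: 62.3
```

```bash
python3 - <<'E'
from h import *
s=ctrl.read_state(); print({k:np.round(v,4) for k,v in s.items()})
a=snap('side'); cv2.imwrite('pics/s2.png',cv2.resize(a['image'][180:280,250:350],None,fx=5.5,fy=5.5,interpolation=3))
E
```

```text
{'t': np.float64(3.4833), 'qpos': array([ 0.1593,  0.3356, -0.5631,  2.0802,  0.2529,  0.7888, -1.7266]), 'dq': array([ 0.0002,  0.0004, -0.0009, -0.0005,  0.0001,  0.001 ,  0.0017]), 'effort': array([-1.3817e+00, -3.1841e+01, -4.5803e+00, -1.6987e+01, -4.9800e-01,
       -3.3940e-01, -6.6000e-03]), 'tool_pos': array([0.4681, 0.1113, 0.0794]), 'ee_rot': array([9.799e-01, 1.997e-01, 1.100e-03, 7.000e-04]), 'force': array([ 0.3017, -3.0638,  6.0151]), 'ft_torque': array([-0.4527, -0.028 , -0.0294]), 'gripper_force': np.float64(62.313), 'width': np.float64(0.054)}
```

View pics/s2.png

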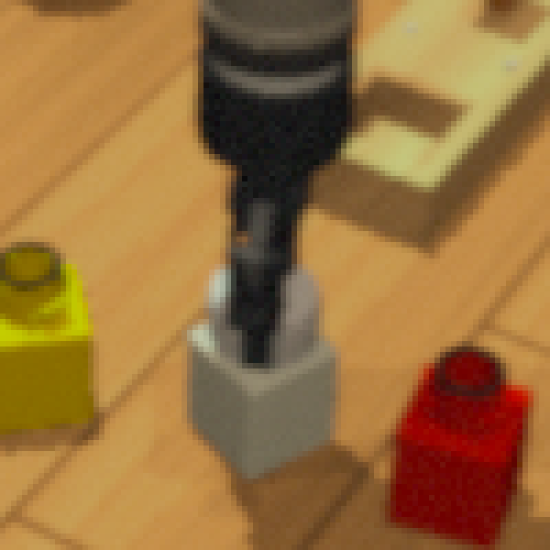

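The fingers close around the cap (crop (260,320)), the jar is upright, and the opening of 54 mm fits the ribbed 56 mm cap. I lift.

Emit:
{"op": "arm_command", "data": {
  "steps": [
    [[0,0,-0.004],[0,0,0],-1],
    [[0,0,-0.012],[0,0,0],-1],
    [[0,0,-0.025],[0,0,0],-1],
    [[0,0,-0.042],[0,0,0],-1],
    [[0,0,-0.06],[0,0,0],-1],
    [[0,0,-0.075],[0,0,0],-1],
    [[0,0,-0.085],[0,0,0],-1],
    [[0,0,-0.09],[0,0,0],-1]
  ]
}}

```text
t: 4.2
tool_pos: [0.4667, 0.1122, 0.1693]
ee_rot: [0.98, 0.2, 0.0, 0.0]
force: [1.5, 0.1, -6.6]
width: 0.0536
gripper_force: 64.7
```

```bash
python3 - <<'E'
from h import *
s=ctrl.read_state(); print({k:np.round(v,4) for k,v in s.items() if k not in('effort','dq')})
a=snap('side'); P=cloud(a)
p=s['tool_pos']; k=(np.abs(P[...,0]-p[0])<.06)&(np.abs(P[...,1]-p[1])<.06)&(P[...,2]>.075)&(P[...,2]<.15)&(a['image'].min(2)>85)
q=P[k]; print(k.sum(),q[:,2].min(),cv2.minAreaRect(q[:,:2].astype(np.float32)))
for lo in(.08,.1,.12,.14):
    z=q[(q[:,2]>lo)&(q[:,2]<lo+.02)]; print(lo,len(z),cv2.minAreaRect(z[:,:2].astype(np.float32)) if len(z)>5 else '')
E
```

```text
{'t': np.float64(4.2), 'qpos': array([ 0.2143,  0.2017, -0.6036,  2.0004,  0.1378,  0.9779, -1.6245]), 'tool_pos': array([0.4667, 0.1122, 0.1693]), 'ee_rot': array([9.797e-01, 2.003e-01, 5.000e-04, 0.000e+00]), 'force': array([ 1.528 ,  0.1365, -6.6395]), 'ft_torque': array([-0.0207, -0.0508,  0.0352]), 'gripper_force': np.float64(64.6618), 'width': np.float64(0.0536)}
141 0.09353400653579676 ((0.4571177661418915, 0.13258793950080872), (0.07249926775693893, 0.037257689982652664), 22.13848304748535)
0.08 6 ((0.4415057897567749, 0.1291443258523941), (0.03948582708835602, 0.0036985359620302916), 66.8231430053711)
0.1 42 ((0.4394165277481079, 0.12585106492042542), (0.04868065193295479, 0.004763779230415821), 66.6131820678711)
0.12 52 ((0.4406736195087433, 0.12779079377651215), (0.047896936535835266, 0.004296362865716219), 68.55397033691406)
0.14 41 ((0.4579288363456726, 0.13215652108192444), (0.07132179290056229, 0.03584717959165573), 22.13848304748535)
```

Emit:
{"op": "arm_command", "data": {
  "steps": [
    [[-0.001,0.006,0],[0,0,-1],1e-09],
    [[-0.004,0.02,0],[0,0,-3],-1],
    [[-0.009,0.042,0],[0,0,-5],-1],
    [[-0.015,0.07,0],[0,0,-8],-1],
    [[-0.021,0.1,0],[0,0,-11],-1],
    [[-0.028,0.13,0],[0,0,-14],-1],
    [[-0.034,0.16,0],[0,0,-17],-1],
    [[-0.0395,0.186,0],[0,0,-19],-1]
  ]
}}

```text
t: 4.92
tool_pos: [0.5023, -0.077, 0.1669]
ee_rot: [0.933, 0.36, -0.001, -0.0]
force: [-0.4, 0.5, -6.4]
width: 0.0538
gripper_force: 64.6
```

Emit:
{"op": "arm_command", "data": {
  "steps": [
    [[-0.012,0.02,0],[0,0,-1],-1],
    [[-0.019,0.032,0],[0,0,-2],-1],
    [[-0.0235,0.039,0],[0,0,-3],-1],
    [[-0.026,0.043,0],[0,0,-3],-1],
    [[-0.026,0.043,0],[0,0,-3],-1],
    [[-0.026,0.043,0],[0,0,-3],-1],
    [[-0.026,0.043,0],[0,0,-3],-1],
    [[-0.026,0.043,0],[0,0,-3],-1]
  ]
}}

```text
t: 5.58
tool_pos: [0.5127, -0.1227, 0.1682]
ee_rot: [0.923, 0.384, -0.0, -0.0]
force: [0.0, 0.1, -6.3]
width: 0.0537
gripper_force: 64.7
```

```bash
python3 - <<'E'
from h import *
s=ctrl.read_state(); print({k:np.round(v,4) for k,v in s.items() if k not in('effort','dq')})
p=s['tool_pos']; ims=[]
for n in('side','top'):
    a=snap(n); P=cloud(a); hs=cv2.cvtColor(a['image'],cv2.COLOR_BGR2HSV)
    k=(np.abs(P[...,0]-p[0])<.05)&(np.abs(P[...,1]-p[1])<.05)&(P[...,2]>.085)&(P[...,2]<.152)&(a['image'].min(2)>75)&(hs[...,1]<90)
    q=P[k]; print(n,k.sum(),cv2.minAreaRect(q[:,:2].astype(np.float32)) if k.sum()>5 else '')
    if n=='side':
        for lo in(.09,.11,.13):
            z=q[(q[:,2]>lo)&(q[:,2]<lo+.02)]; print(lo,len(z),cv2.minAreaRect(z[:,:2].astype(np.float32)) if len(z)>5 else '',np.percentile(z[:,1],[2,50,98]))
    c=proj(a,p)[0].astype(int); print(c); ims.append(cv2.resize(a['image'][max(c[1]-55,0):c[1]+55,c[0]-36:c[0]+36],(396,600),interpolation=3))
cv2.imwrite('pics/s3.png',np.hstack(ims))
E
```

```text
{'t': np.float64(5.5833), 'qpos': array([ 0.5787,  0.2789, -0.5005,  1.8996,  0.157 ,  1.0019, -0.7727]), 'tool_pos': array([ 0.5127, -0.1227,  0.1682]), 'ee_rot': array([ 9.233e-01,  3.841e-01, -1.000e-04, -3.000e-04]), 'force': array([ 0.0438,  0.0803, -6.3071]), 'ft_torque': array([ 0.0074, -0.0189,  0.0495]), 'gripper_force': np.float64(64.6619), 'width': np.float64(0.0537)}
side 301 ((0.496433824300766, -0.10827412456274033), (0.07479361444711685, 0.04666297137737274), 46.02958297729492)
0.09 79 ((0.49998852610588074, -0.10150042921304703), (0.06393090635538101, 0.03573533520102501), 31.03944969177246) [-0.12973492 -0.09537896 -0.09092647]
0.11 93 ((0.49690544605255127, -0.10207921266555786), (0.06753173470497131, 0.03708631917834282), 38.06019973754883) [-0.13375996 -0.09535699 -0.09100011]
0.13 109 ((0.5005813837051392, -0.0999918282032013), (0.06499543786048889, 0.029787501320242882), 32.10273742675781) [-0.12690378 -0.09508342 -0.09104443]
[324 168]
top 2 
[356 236]
```

View pics/s3.png

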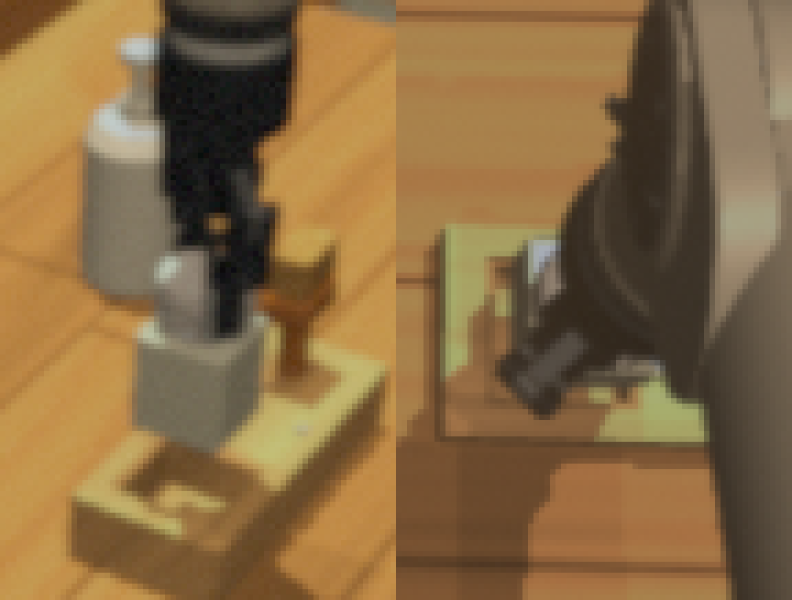

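The side view shows the jar hanging upright and square over the well (well at crop (190,495)). Now I fit the jar and holder faces in the same camera to get the relative offset.

```bash
cat > faces.py <<'E'
from h import *
from scipy.stats import theilslopes
def faces(a,p,zl,zh,hx,hy,dark):
    P=cloud(a); hs=cv2.cvtColor(a['image'],cv2.COLOR_BGR2HSV)
    k=(P[...,2]>zl)&(P[...,2]<zh)&(np.abs(P[...,0]-p[0])<hx+.012)&(np.abs(P[...,1]-p[1])<hy+.012)
    if dark: k&=(hs[...,1]<100)&(a['image'].min(2)>60)
    q=P[k]-[p[0],p[1],0]
    A=q[(np.abs(q[:,1]-hy)<.007)&(np.abs(q[:,0])<hx-.005)]; B=q[(np.abs(q[:,0]+hx)<.007)&(np.abs(q[:,1])<hy-.005)]
    f=theilslopes(A[:,1],A[:,0]); g=theilslopes(B[:,0],B[:,1])
    print(len(A),len(B),'cx',p[0]+np.median(B[:,0])+hx,'cy',p[1]+np.median(A[:,1])-hy,'yaw',np.degrees([f[0],-g[0]]).round(2))
E
python3 - <<'E'
from faces import *
p=ctrl.read_state()['tool_pos']; a=snap('side')
faces(a,p,.095,.15,.029,.029,True)
faces(a,[.5125,-.184],.008,.038,.05,.115,False)
t=dict(np.load('side0.npz'))
faces(t,[.5125,-.184],.008,.038,.05,.115,False)
faces(t,[.5125,-.184],.041,.048,.05,.115,False)
E
```

```text
201 81 cx 0.5104922649864665 cy -0.12458239447816648 yaw [-0.76 -0.16]
187 175 cx 0.5117389694232353 cy -0.1856655283702736 yaw [ 0.06 -0.02]
176 184 cx 0.5116866794664523 cy -0.18578949868561734 yaw [-0.14 -0.01]
48 101 cx 0.5142102032585415 cy -0.18601345683884535 yaw [-0.82  0.01]
```

Emit:
{"op": "arm_command", "data": {
  "steps": [
    [[0,0.0016,0.01],[0,0,0],-1],
    [[0,0.0016,0.024],[0,0,0],-1],
    [[0,0.0016,0.036],[0,0,0],-1],
    [[0,0.0016,0.044],[0,0,0],-1],
    [[0,0.0016,0.05],[0,0,0],-1],
    [[0,0.0016,0.056],[0,0,0],-1],
    [[0,0.0016,0.061],[0,0,0],-1],
    [[0,0.0016,0.065],[0,0,0],-1]
  ]
}}

```text
t: 6.4
tool_pos: [0.5142, -0.1252, 0.1029]
ee_rot: [0.924, 0.383, 0.0, 0.0]
force: [0.1, -0.1, -5.7]
width: 0.0541
gripper_force: 64.7
```

Emit:
{"op": "arm_command", "data": {
  "steps": [
    [[0,0,0.003],[0,0,0],-1],
    [[0,0,0.006],[0,0,0],-1],
    [[0,0,0.009],[0,0,0],-1],
    [[0,0,0.011],[0,0,0],-1],
    [[0,0,0.0125],[0,0,0],-1],
    [[0,0,0.0135],[0,0,0],-1],
    [[0,0,0.014],[0,0,0],-1],
    [[0,0,0.014],[0,0,0],-1]
  ]
}}

```text
t: 7.07
tool_pos: [0.5143, -0.1252, 0.0897]
ee_rot: [0.924, 0.383, 0.0, 0.0]
force: [-0.9, 0.8, -3.3]
width: 0.0542
gripper_force: 65.0
```

Emit:
{"op": "arm_command", "data": {
  "steps": [
    [[0,0,0.0005],[0,0,0],-1],
    [[0,0,0.001],[0,0,0],-1],
    [[0,0,0.001],[0,0,0],-1],
    [[0,0,0.001],[0,0,0],-1],
    [[0,0,0.001],[0,0,0],-1],
    [[0,0,0.001],[0,0,0],-1],
    [[0,0,0.001],[0,0,0],-1],
    [[0,0,0.001],[0,0,0],-1]
  ]
}}

```text
t: 7.73
tool_pos: [0.5145, -0.1257, 0.0893]
ee_rot: [0.924, 0.383, 0.0, 0.001]
force: [-2.1, -1.8, 5.3]
width: 0.0537
gripper_force: 65.8
```

```bash
python3 - <<'E'
from faces import *
s=ctrl.read_state();print({k:np.round(v,4) for k,v in s.items() if k not in('effort','dq')})
a=snap('side'); faces(a,[.5117,-.1257],.05,.072,.029,.029,True)
P=cloud(a)[120:260,260:390].reshape(-1,3); k=(np.abs(P[:,0]-.5117)<.034)&(np.abs(P[:,1]+.1257)<.034)&(P[:,2]>.07)&(P[:,2]<.082)
h=np.histogram(P[k][:,2],12,(.07,.082)); print(h)
E
```

```text
{'t': np.float64(7.7333), 'qpos': array([ 0.5477,  0.3845, -0.4717,  1.9646,  0.2315,  0.8433, -0.8336]), 'tool_pos': array([ 0.5145, -0.1257,  0.0893]), 'ee_rot': array([9.237e-01, 3.832e-01, 3.000e-04, 7.000e-04]), 'force': array([-2.1324, -1.829 ,  5.2957]), 'ft_torque': array([-0.0697,  0.6968,  0.0076]), 'gripper_force': np.float64(65.8063), 'width': np.float64(0.0537)}
81 33 cx 0.5118042603378804 cy -0.12689328112786422 yaw [0.09 2.14]
(array([ 8,  8,  9, 13, 11,  9,  8,  4,  2,  1,  5,  3]), array([0.07 , 0.071, 0.072, 0.073, 0.074, 0.075, 0.076, 0.077, 0.078,
       0.079, 0.08 , 0.081, 0.082]))
```

The jar is seated: the TCP is exactly 10 mm above its grasp height on the shelf, with a light downward push. I unscrew, watching force.

Emit:
{"op": "arm_command", "data": {
  "steps": [
    [[0,0,0],[0,0,-2],-1],
    [[0,0,0],[0,0,-5],-1],
    [[0,0,0],[0,0,-8],-1],
    [[0,0,0],[0,0,-11],-1],
    [[0,0,-0.0003],[0,0,-14],-1],
    [[0,0,-0.0003],[0,0,-17],-1],
    [[0,0,-0.0005],[0,0,-20],-1],
    [[0,0,-0.0005],[0,0,-22],-1]
  ]
}}

```text
t: 8.45
tool_pos: [0.5154, -0.1258, 0.0898]
ee_rot: [0.833, 0.553, 0.001, 0.001]
force: [-0.2, -0.8, 4.0]
width: 0.0538
gripper_force: 65.6
```

```bash
python3 - <<'E'
from faces import *
s=ctrl.read_state();print({k:np.round(v,4) for k,v in s.items() if k not in('effort','dq')})
E
```

```text
{'t': np.float64(8.45), 'qpos': array([ 0.6144,  0.3973, -0.5543,  1.9619,  0.2746,  0.8528, -0.4859]), 'tool_pos': array([ 0.5154, -0.1258,  0.0898]), 'ee_rot': array([0.8332, 0.553 , 0.001 , 0.0012]), 'force': array([-0.1696, -0.8056,  4.0098]), 'ft_torque': array([-0.142 ,  0.354 , -0.1675]), 'gripper_force': np.float64(65.5948), 'width': np.float64(0.0538)}
```

Torque of 0.17 N m, as expected. Continuing.

Emit:
{"op": "arm_command", "data": {
  "steps": [
    [[0,0,0],[0,0,-3],-1],
    [[0,0,-0.0002],[0,0,-6],-1],
    [[0,0,-0.0004],[0,0,-10],-1],
    [[0,0,-0.0005],[0,0,-14],-1],
    [[0,0,-0.0006],[0,0,-18],-1],
    [[0,0,-0.0007],[0,0,-22],-1],
    [[0,0,-0.0008],[0,0,-25],-1],
    [[0,0,-0.0008],[0,0,-27],-1]
  ]
}}

```text
t: 9.12
tool_pos: [0.5162, -0.1251, 0.0911]
ee_rot: [0.681, 0.733, 0.001, 0.002]
force: [-0.1, 0.4, 6.3]
width: 0.0537
gripper_force: 65.9
```

Emit:
{"op": "arm_command", "data": {
  "steps": [
    [[0,0,0],[0,0,-3],-1],
    [[0,0,-0.0002],[0,0,-7],-1],
    [[0,0,-0.0004],[0,0,-11],-1],
    [[0,0,-0.0006],[0,0,-15],-1],
    [[0,0,-0.0008],[0,0,-19],-1],
    [[0,0,-0.001],[0,0,-23],-1],
    [[0,0,-0.001],[0,0,-25],-1],
    [[0,0,-0.001],[0,0,-25],-1]
  ]
}}

```text
t: 9.78
tool_pos: [0.5159, -0.1246, 0.0916]
ee_rot: [0.507, 0.862, 0.001, 0.002]
force: [0.6, 1.0, 3.7]
width: 0.0537
gripper_force: 65.7
```

```bash
python3 - <<'E'
from faces import *
s=ctrl.read_state();print({k:np.round(v,4) for k,v in s.items() if k not in('effort','dq')})
a=snap('side'); faces(a,[.5117,-.1257],.05,.072,.029,.029,True)
cv2.imwrite('pics/s4.png',cv2.resize(a['image'][125:235,260:370],None,fx=5,fy=5,interpolation=3))
E
```

```text
{'t': np.float64(9.7833), 'qpos': array([ 0.7704,  0.4394, -0.7559,  1.9569,  0.3844,  0.8884,  0.3238]), 'tool_pos': array([ 0.5159, -0.1246,  0.0916]), 'ee_rot': array([0.5066, 0.8622, 0.0012, 0.0016]), 'force': array([0.5757, 1.0379, 3.7242]), 'ft_torque': array([ 0.1759, -0.0618, -0.0491]), 'gripper_force': np.float64(65.6913), 'width': np.float64(0.0537)}
77 30 cx 0.5127388654139943 cy -0.12573207849210236 yaw [4.82 2.59]
```

View pics/s4.png

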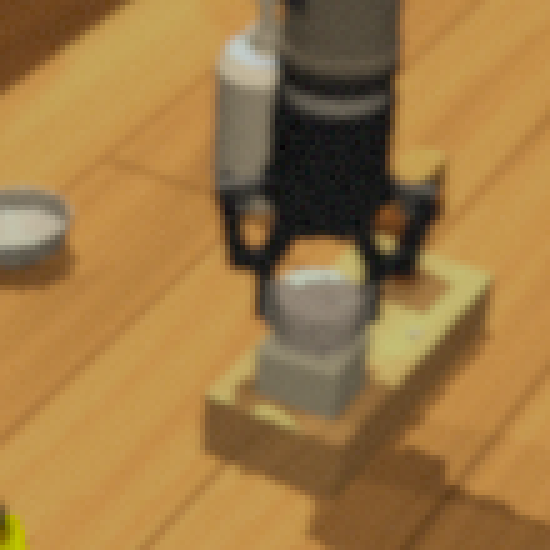

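The cap is in the grip and turned 74°, the torque has dropped to 0.05 N m, and the jar sits in the well with its shoulder low (crop (310,360)). I lift gently first and check that the jar stays.

Emit:
{"op": "arm_command", "data": {
  "steps": [
    [[0,0,-0.001],[0,0,0],-1],
    [[0,0,-0.002],[0,0,0],-1],
    [[0,0,-0.003],[0,0,0],-1],
    [[0,0,-0.004],[0,0,0],-1],
    [[0,0,-0.005],[0,0,0],-1],
    [[0,0,-0.006],[0,0,0],-1],
    [[0,0,-0.006],[0,0,0],-1],
    [[0,0,-0.006],[0,0,0],-1]
  ]
}}

```text
t: 10.5
tool_pos: [0.514, -0.1254, 0.0966]
ee_rot: [0.507, 0.862, -0.0, 0.0]
force: [1.7, -0.8, -1.3]
width: 0.0534
gripper_force: 65.2
```

```bash
python3 - <<'E'
from faces import *
s=ctrl.read_state();print({k:np.round(v,4) for k,v in s.items() if k not in('effort','dq')})
a=snap('side'); faces(a,[.5117,-.1257],.05,.072,.029,.029,True)
E
```

```text
{'t': np.float64(10.5), 'qpos': array([ 0.7751,  0.4313, -0.7591,  1.9542,  0.3764,  0.9006,  0.3305]), 'tool_pos': array([ 0.514 , -0.1254,  0.0966]), 'ee_rot': array([ 5.070e-01,  8.619e-01, -1.000e-04,  1.000e-04]), 'force': array([ 1.6747, -0.7758, -1.304 ]), 'ft_torque': array([-0.0528, -0.3053, -0.0547]), 'gripper_force': np.float64(65.2219), 'width': np.float64(0.0534)}
81 28 cx 0.5115391805099647 cy -0.12599891909203015 yaw [4.41 4.51]
```

Only about 1 N is carried, so the cap is free. I lift to the final height.

Emit:
{"op": "arm_command", "data": {
  "steps": [
    [[0,0,-0.003],[0,0,0],-1],
    [[0,0,-0.008],[0,0,0],-1],
    [[0,0,-0.015],[0,0,0],-1],
    [[0,0,-0.023],[0,0,0],-1],
    [[0,0,-0.031],[0,0,0],-1],
    [[0,0,-0.036],[0,0,0],-1],
    [[0,0,-0.039],[0,0,0],-1],
    [[0,0,-0.039],[0,0,0],-1]
  ]
}}

```text
t: 11.22
tool_pos: [0.5144, -0.1254, 0.1366]
ee_rot: [0.507, 0.862, -0.0, 0.001]
force: [-0.3, -0.1, -0.5]
width: 0.0541
gripper_force: 65.3
```

```bash
python3 - <<'E'
from faces import *
s=ctrl.read_state();print({k:np.round(v,4) for k,v in s.items() if k not in('effort','dq')})
a=snap('side'); faces(a,[.5117,-.1257],.05,.072,.029,.029,True)
cv2.imwrite('pics/s5.png',cv2.resize(a['image'][125:225,270:370],None,fx=6,fy=6,interpolation=3))
P=cloud(a)[125:225,270:370]; hs=cv2.cvtColor(a['image'],cv2.COLOR_BGR2HSV)[125:225,270:370]
k=(np.hypot(P[...,0]-.5125,P[...,1]+.1255)<.034)&(P[...,2]>.085)&(P[...,2]<.17)&(hs[...,1]<100)&(hs[...,2]>60)
q=P[k]
def circ(p):
    A=np.c_[2*p[:,:2],np.ones(len(p))]; x=np.linalg.lstsq(A,(p[:,:2]**2).sum(1),rcond=None)[0]; return x[:2],np.sqrt(x[2]+x[:2]@x[:2])
for lo in np.arange(.085,.17,.005):
    z=q[(q[:,2]>=lo)&(q[:,2]<lo+.005)]
    print(round(lo,3),len(z),circ(z) if len(z)>8 else '')
print('neck pixel expect',proj(a,[[.5117,-.1257,.1],[.5117,-.1257,.125]])-[270,125])
E
```

```text
{'t': np.float64(11.2167), 'qpos': array([ 0.8061,  0.3768, -0.7887,  1.9208,  0.3225,  0.9723,  0.3751]), 'tool_pos': array([ 0.5144, -0.1254,  0.1366]), 'ee_rot': array([ 5.071e-01,  8.619e-01, -1.000e-04,  8.000e-04]), 'force': array([-0.2536, -0.0936, -0.46  ]), 'ft_torque': array([0.0481, 0.0307, 0.0107]), 'gripper_force': np.float64(65.2568), 'width': np.float64(0.0541)}
80 27 cx 0.5125996934087735 cy -0.12627975246478684 yaw [3.68 1.71]
0.085 28 (array([ 0.50898407, -0.12202947]), np.float64(0.01782484918060478))
0.09 23 (array([ 0.5127306 , -0.12150887]), np.float64(0.01770019358347522))
0.095 30 (array([ 0.51107869, -0.12324443]), np.float64(0.016784955366155555))
0.1 11 (array([ 0.51028654, -0.12057144]), np.float64(0.014014993138560364))
0.105 10 (array([ 0.51067146, -0.12252138]), np.float64(0.014508589245651172))
0.11 1 
0.115 0 
0.12 1 
0.125 5 
0.13 23 (array([ 0.50844163, -0.12112216]), np.float64(0.023502775080032724))
0.135 27 (array([ 0.51090053, -0.12531333]), np.float64(0.027270090047000716))
0.14 26 (array([ 0.51340596, -0.12837734]), np.float64(0.03139049841652267))
0.145 32 (array([ 0.51239387, -0.12700656]), np.float64(0.029480301760150592))
0.15 47 (array([ 0.51075513, -0.12131648]), np.float64(0.023811931659842068))
0.155 117 (array([ 0.50972526, -0.1234078 ]), np.float64(0.020285541610307947))
0.16 11 (array([ 0.50561717, -0.11161276]), np.float64(0.026438355891448398))
0.165 6 
neck pixel expect [[53.5035314  60.83890537]
 [54.03228252 54.32698778]]
```

View pics/s5.png

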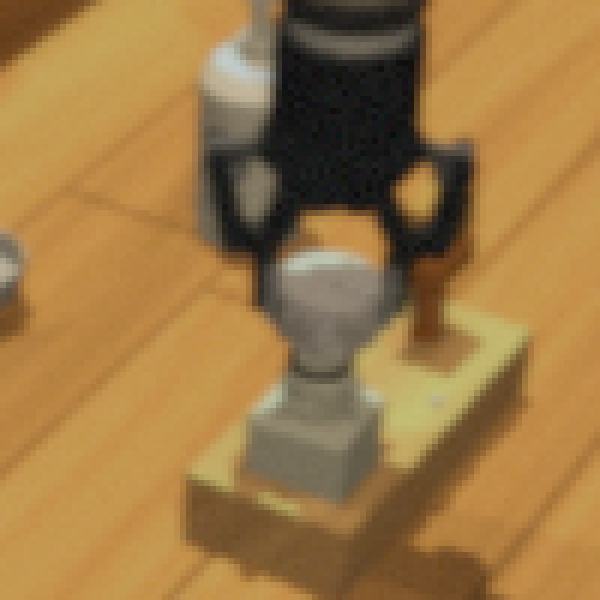

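The cap hangs level above the open mouth and the jar stays in the well (neck at crop (325,395), cap at (330,300)). I check the centring with fixed-radius fits.

```bash
python3 - <<'E'
from faces import *
from scipy.optimize import least_squares
C=[];N=[];T=[]
for i in range(3):
    a=snap('side'); P=cloud(a); hs=cv2.cvtColor(a['image'],cv2.COLOR_BGR2HSV)
    k=(np.hypot(P[...,0]-.5125,P[...,1]+.1255)<.034)&(P[...,2]>.078)&(P[...,2]<.17)&(hs[...,1]<100)&(hs[...,2]>60)
    q=P[k]; C.append(q[(q[:,2]>.129)&(q[:,2]<.151)]); N.append(q[(q[:,2]>.082)&(q[:,2]<.098)]); T.append(q[(q[:,2]>.154)&(q[:,2]<.16)])
for n,L,r in(('cap',C,.028),('neck',N,.019)):
    z=np.vstack(L); f=least_squares(lambda c:np.hypot(z[:,0]-c[0],z[:,1]-c[1])-r,[.512,-.125],loss='soft_l1',f_scale=.001); print(n,len(z),f.x,np.median(np.abs(f.fun)))
T=np.vstack(T); print('top z',np.median(T[:,2]),'plane slopes',np.linalg.lstsq(np.c_[T[:,:2],np.ones(len(T))],T[:,2],rcond=None)[0])
E
```

```text
cap 349 [ 0.51042013 -0.12571319] 0.0013885586346558641
neck 241 [ 0.51177293 -0.12476206] 0.002336070737745253
top z 0.15561030915939889 plane slopes [-0.00160915  0.00426228  0.15713536]
```

The cap is centred within about 1.5 mm, level, and has about 26 mm of air to the rim (19 mm to the seal). I hold to settle, then hand in.

Emit:
{"op": "arm_command", "data": {
  "steps": [
    [[0,0,0],[0,0,0],-1],
    [[0,0,0],[0,0,0],-1],
    [[0,0,0],[0,0,0],-1],
    [[0,0,0],[0,0,0],-1],
    [[0,0,0],[0,0,0],-1],
    [[0,0,0],[0,0,0],-1],
    [[0,0,0],[0,0,0],-1],
    [[0,0,0],[0,0,0],-1]
  ]
}}

```text
t: 12.08
tool_pos: [0.514, -0.1251, 0.1356]
ee_rot: [0.507, 0.862, -0.0, 0.0]
force: [0.9, 0.3, -0.7]
width: 0.0537
gripper_force: 65.3
```

```bash
python3 -c "
from bench import workorder; print(workorder.finish_job())"
```

```text
the job is handed in; nothing more can be done
None
```

I handed the job in at about 12 s: the white jar is seated in the well, and the gripper holds its unscrewed cap level and still, centred to about 1.5 mm and about 25 mm above the rim.

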